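# Charge the wardrobe scent-ball pot and hold its bayonet lid half-way

## Robot

A 6-joint arm with a two-finger parallel gripper is mounted at the origin on the work surface. World frame = base frame: x ahead of the robot, y to its left, z up, the work surface at z = 0. Lengths are in mm, angles in rad, forces in N, time in s.
With the tool pointing down it reaches from about 300 to 825 mm from the base axis. Payload 5.4 kg.
Tool frame: the origin (TCP) lies where the fingers leave the gripper's body, on its centre line; the fingertips stand 88 mm ahead of it and the grasp point (between the pads) lies 69 mm ahead of it (bot.hold_point_z is the distance from the TCP to the grasp point, in mm); z points along the fingers, y is the line along which they close (so a half turn about z gives the same grasp; the last joint's range is limited). The gripper opens to 92 mm and grips with 3 to 60 N. Pads are 20 mm wide; open, the fingers measure 128 mm over their backs; the gripper's body (75 mm by 189 mm) begins 69 mm behind the grasp point.
Start: joints at [1.004, 0.158, 1.597, -0, 1.386, -0.21], TCP at [200.844, 538.766, 302.701] pointing down, gripper open.
Joint ranges: [-2.91, 2.91], [-0.94, 2.29], [0.18, 2.7], [-1.29, 4.43], [0.17, 2.64], [-3, 3]. Speed limits (rad/s): [2.57, 2.57, 3.14, 3.14, 3.14, 3.14].

## Interface

Orientations are given as a unit quaternion [x, y, z, w].
In Python, from plant import bot gives the robot as it stands. The module is installed in compiled form; this text tells all that it offers.
- The arm moves only by the shell command python3 -m jog 'ROWS' [FORCE]. ROWS is a JSON object of lists of equal length, an entry for each row: "xyz": the shift along the tool's x, y, z in m, a list of three; "dr": the turn, a rotation vector about the tool's x, y, z in degrees, a list of three; "jaw": the opening, from 0 (shut) to 1 (fully open). In form: {"xyz": [[dx, dy, dz], ...], "dr": [[ax, ay, az], ...], "jaw": [jaw, ...]}. A call has 1 to 20 rows; each row is the pose to reach, as a shift and turn from the pose commanded when the call began, along the tool's axes at that moment; what a row does not reach only later rows make up. A row lasts 1/10 s, in which the tool goes at most 50 mm and 8.59 degrees, less where a joint would pass 70% of its speed; a pose out of reach is approached as far as the arm can. A call with a gripper value outside its range is refused whole. The fingers move at their own pace and stop on an object; FORCE is the grip in N (left out, the last holds). Time passes only in rows, so rows that repeat a pose let the fingers close. It gives the time, the measured TCP pose, the force, the opening and the grip force at its end, in the units of the state.
- bot.sense(): the state, without advancing time (a new reading comes with each control period).
- bot.read_camera(name): name is "side" or "top" or "wrist"; returns a dict with "frame" (400x640x3 uint8, red, green, blue), "mtx" (3x3 intrinsics, pixels), "R" (3x3) and "t" (3): a world point X has camera coordinates R X + t. Camera axes: x right, y down, z forward; pixel columns grow to the right and rows downward; lengths in mm; the calibration is good to about 2 mm. A picture is of the moment at which its call begins. There is no depth.
- bot.sign_off(): hands the job in; it is judged then, once.
The state is a dict: "clock": time; "qpos": joint angles; "joint_velocities": joint speeds; "tau": joint torques, N m; "position": TCP position; "eef_rot": TCP orientation; "contact_force": force on the tool from outside, world axes, zero at the start; "ft_torque": the same for the moment, N m; "gripper_width": finger opening in mm; "grip_force": force on a finger pad.
Only numpy, scipy, OpenCV 4.12 (cv2) and the standard library are available. Lean on these libraries where they do the work, as an engineer would, in place of code of your own. Each camera call takes 0.05 s, during which the arm holds its last target. There are 200 camera calls.

## Task

Use the blue scoop to scoop up at least two of the three scent balls from the wooden tray (never with the fingers) and tip them into the teal pot, then stand the scoop back upright on the ledge. Set the orange lid into the pot with its lugs in the slots at the green marks, so that it drops fully home, turn it clockwise to the yellow half-way marks without reaching the lock, and finish still gripping the lid there, keeping it steady. Leave the other things on the ledge where they are.

Things in the scene. Friction and masses are not known exactly. Their poses are not given: they have to be found in the camera images.
- pot_mouth (a point): Teal round pot, 106 mm across, 75 mm tall, fixed. Point: centre of its mouth, at rim height. Mouth 80 mm across in a 5 mm flange; hollow below 96 mm across, 70 mm deep. Two 19 mm slots in the flange at this frame's +x and -x, marked green on the rim. Clockwise seen from above, yellow marks follow at 45 deg (half-way), red at 90 deg (lock).
- pot: The same pot, origin in the centre of its underside. Pot and lid look the same after half a turn, so the lid goes in either way round. Below the flange a lug can turn only clockwise from its slot (with 2 mm play); it turns freely until about 58 deg, where it starts to press the lock's spring pin.
- lid_grip (a point): Loose bayonet lid, standing on its plug: grey plug 76 mm across, 14 mm tall; orange cap 92 mm across, 6 mm thick; red grip bar on top 56 mm long (this frame's x), 16 mm wide (y), 32 mm tall. Point: centre of the bar, 40 mm above the plug's underside, 26 mm above the cap's underside, 12 mm below the bar's top. About 0.12 kg.
- lid_seat (a point): Point on the lid's axis level with the cap's underside, axes as the grip; with the lid fully home it coincides with the centre of the pot's mouth. Two lugs on the plug at +x and -x (below the bar's ends, black lines on the cap show them), 14 mm wide, reaching 44 mm from the axis, 3.5 to 7.5 mm above the plug's underside.
- scoop_grip (a point): Loose blue scoop standing on the ledge, 85 mm long (x), 69 mm wide (y), about 0.09 kg. Open front faces this frame's -x, its edge 73 mm from this point in x. At the rear an upright handle 24 mm (x) by 14 mm (y), 98 mm tall. Point: in the handle's centre line, 75 mm above the scoop's flat underside.
- scoop_bowl (a point): Middle of the scoop's ball space, 39 mm in front of the handle's centre line, 14 mm above the underside. Space 50 mm long, 64 mm wide, side walls 22 mm tall (from 17 mm behind the edge), floor 3 mm thick. An 8 mm ramp at the front edge rises to 4 mm; its crest keeps balls in while level. They roll out when the front dips more than about 30 deg.
- scoop_tip (a point): Middle of the scoop's front edge, in the plane of its underside; axes as the scoop's (it opens to -x).
- tray: Dark wooden tray, fixed, 172 mm (its x) by 89 mm (y), 26 mm tall, walls and floor 6 mm, inside 160 by 77 mm. Origin: centre of its underside. Balls start in the -x half, centres 30 to 68 mm from the middle. The scoop fits in the +x half, front to -x, 4 mm free each side; a stroke along -x to the end wall brings the balls in over its edge.
- ball0: White ceramic scent ball, 20 mm across, 10 g, smooth, rolls freely; origin at its centre.
- ball1: White ceramic scent ball, 20 mm across, 10 g, smooth, rolls freely; origin at its centre.
- ball2: White ceramic scent ball, 20 mm across, 10 g, smooth, rolls freely; origin at its centre.
- click (a joint): The lock's spring pin inside the pot: 0 when free, up to 0.004 (m) when a lug pushes it down on the way into the lock.
- watch: Bystander: steel watch, bracelet closed, about 70 mm across, 38 mm tall; origin in the middle of its underside.
- comb: Bystander: wooden hair comb 160 by 40 mm, 7 mm thick, along its x; origin in the middle of its underside.
- dish: Bystander: white round ceramic dish, 88 mm across, 20 mm tall, with coins; origin in the middle of its underside.
- case: Bystander: open black clamshell case with sunglasses, 160 mm (y) by 100 mm (x), 92 mm tall; origin in the middle of its lower half's underside.
- lotion: Bystander: white lotion jar with blue lid, 72 mm across, 70 mm tall; origin in the middle of its underside.
- spray: Bystander: green spray can, 44 mm across, 150 mm tall; origin in the middle of its underside.
Things that resemble listed ones, but are neither listed nor needed, are in the scene too. Of the things that look like the part that bears lid_grip, the middle-sized one is meant. Leave any pink look-alike of the part that bears scoop_grip alone.

How it is judged (in metres and radians):
On the way, in this order (a step that is already met when the one before it is completed fails the run):
1. at least two balls lie in the scoop, lifted clear of the tray (((distance between each of ball0, ball1 and scoop_bowl below 0.038 m and height (world z) of each of ball0, ball1 above 0.06 m) or (distance between each of ball0, ball2 and scoop_bowl below 0.038 m and height (world z) of each of ball0, ball2 above 0.06 m) or (distance between each of ball1, ball2 and scoop_bowl below 0.038 m and height (world z) of each of ball1, ball2 above 0.06 m))), for 0.2 s.
2. at least two balls lie in the pot (((horizontal distance between each of ball0, ball1 and pot_mouth below 0.048 m and height (world z) of each of ball0, ball1 below 0.055 m) or (horizontal distance between each of ball0, ball2 and pot_mouth below 0.048 m and height (world z) of each of ball0, ball2 below 0.055 m) or (horizontal distance between each of ball1, ball2 and pot_mouth below 0.048 m and height (world z) of each of ball1, ball2 below 0.055 m))), for 0.2 s.
3. the lid is fully home in the pot with its lugs through the slots, not yet turned (horizontal distance between lid_seat and pot_mouth below 0.005 m and z of lid_seat in the frame of pot_mouth between -0.003 and 0.003 m and angle between lid_seat's own z axis and vertical below 0.06 rad and angle between the x axis of lid_seat and the x axis of pot_mouth, either way round below 0.3 rad), for 0.1 s.
4. the lid, still home, is turned to half-way and gripped (horizontal distance between lid_seat and pot_mouth below 0.005 m and z of lid_seat in the frame of pot_mouth between -0.003 and 0.003 m and angle between lid_seat's own z axis and vertical below 0.06 rad and angle between the x axis of lid_seat and the x axis of pot_mouth, either way round between 0.6 and 0.97 rad and contact force between the fingers and lid above 2 N), for 0.2 s.
At the end, for the whole second after the job is handed in: Lid fully home (5 mm, 3 mm in height), turned 34 to 56 degrees clockwise from green (yellow is 45), lock pin not pressed, gripped (over 2 N) and not turning; at least two balls in the pot; the scoop released, upright and still on the ledge (all of step 4 and angular speed of lid below 0.15 rad/s and ((horizontal distance between each of ball0, ball1 and pot_mouth below 0.048 m and height (world z) of each of ball0, ball1 below 0.055 m) or (horizontal distance between each of ball0, ball2 and pot_mouth below 0.048 m and height (world z) of each of ball0, ball2 below 0.055 m) or (horizontal distance between each of ball1, ball2 and pot_mouth below 0.048 m and height (world z) of each of ball1, ball2 below 0.055 m)) and value of joint click below 0.0012 m and height (world z) of scoop_tip below 0.012 m and angle between scoop_grip's own z axis and vertical below 0.15 rad and linear speed of scoop below 0.03 m/s and contact force between the fingers and scoop below 0.2 N); the arm keeps its last pose, push and grip.
It fails at once if the lock is reached: a lug pushes the spring pin down (value of joint click above 0.0015 m).
It fails at once if a ball is touched by the fingers (contact force between the fingers and ball0 above 0.3 N or contact force between the fingers and ball1 above 0.3 N or contact force between the fingers and ball2 above 0.3 N).
It fails at once if a bystander (watch, comb, dish, case, lotion jar, spray can) is moved by more than 30 mm (distance of any of watch, comb, dish, case, lotion, spray from where it was at the start of the episode above 0.03 m).
It also fails if it takes over 72 s, if anything falls off the work surface, if the arm or the gripper's body presses on something with over 40 N, if the wrist force passes 120 N, or if a joint passes its speed limit or range.

## Working session

There is one attempt and no reset: what is moved stays moved. The work goes in short steps, Python scripts to look and compute and a shell command to move; the robot and the scene stay as the last step left them, time stands still between calls to the robot, and variables do not carry over. Pictures are saved under pics/ and viewed, at most 10 in all, crops included, and the job is handed in when it is done.

```bash
mkdir -p pics
cat > h.py <<'E'
import numpy as np, cv2
from scipy.spatial.transform import Rotation as Ro
from plant import bot
def cam(n):
    c=bot.read_camera(n); c['bgr']=cv2.cvtColor(np.array(c['frame']),cv2.COLOR_RGB2BGR); return c
def ray(c,uv,z):
    R=np.array(c['R']);t=np.array(c['t']);K=np.array(c['mtx'])
    o=-R.T@t; d=R.T@np.linalg.inv(K)@np.array([uv[0],uv[1],1.]); return o+d*(z-o[2])/d[2]
def proj(c,X):
    p=np.array(c['mtx'])@(np.array(c['R'])@np.array(X,float)+np.array(c['t'])); return p[:2]/p[2]
def st():
    s=bot.sense(); print(s['clock'],np.round(s['position'],1),np.round(Ro.from_quat(s['eef_rot']).as_matrix(),3).tolist(),'F',np.round(s['contact_force'],1),'w',s['gripper_width'],s['grip_force']); return s
E
python3 - <<'E'
from h import *
st()
a=cam('top');b=cam('side')
for n,c in(('top',a),('side',b)):
    cv2.imwrite(f'pics/{n}0.png',c['bgr']); print(n,-np.array(c['R']).T@c['t'],np.array(c['R'])[2])
E
```

```text
0.0 [200.6 538.4 301.7] [[-0.937, 0.349, -0.001], [0.349, 0.937, -0.002], [0.0, -0.002, -1.0]] F [ 0.3 -0.2 -0.1] w 91.97023451790874 0.0
top [ 506.39377841   24.70797711 1365.63739859] [ 0.04294466  0.01494909 -0.99896561]
side [  38.42671919  792.11918787 1244.21490681] [ 0.35067102 -0.51023428 -0.78529664]
```

View pics/top0.png

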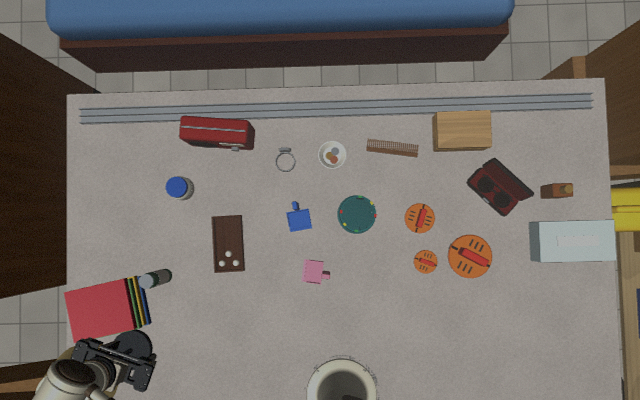

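View pics/side0.png

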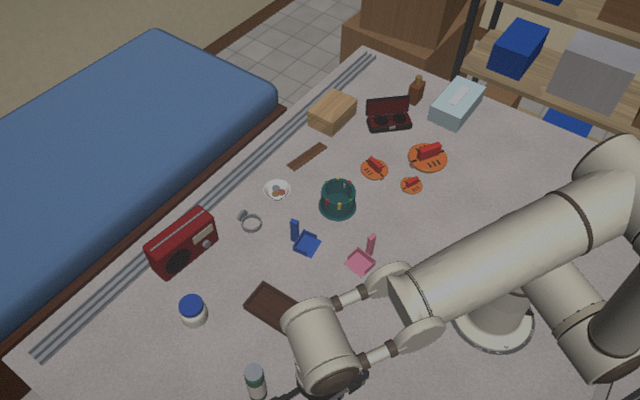

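Top view candidates: lids at (420,218) mid-sized → chosen, (426,261) small, (470,256) large. Scoops: blue (299,216) → chosen, pink (315,271). The tray is at (228,244) with balls near (222,253), (228,262) and (236,263), and the pot is at (357,214).

Run:
```python
from h import *
c=cam('top');im=c['bgr']; hsv=cv2.cvtColor(im,cv2.COLOR_BGR2HSV)
cv2.imwrite('pics/crop1.png',cv2.resize(im[180:290,200:500],None,fx=2.6,fy=2.6,interpolation=cv2.INTER_CUBIC))
def blobs(name,lo,hi,box,z,minA=8):
    x0,y0,x1,y1=box
    m=np.zeros(im.shape[:2],np.uint8); m[y0:y1,x0:x1]=cv2.inRange(hsv,lo,hi)[y0:y1,x0:x1]
    for k in cv2.findContours(m,cv2.RETR_EXTERNAL,cv2.CHAIN_APPROX_NONE)[0]:
        if cv2.contourArea(k)<minA: continue
        P=np.array([ray(c,p[0],z)[:2] for p in k],np.float32)
        r=cv2.minAreaRect(P); M=k.reshape(-1,2).mean(0)
        print(name,np.round(M,1),'c',np.round(r[0],1),'size',np.round(r[1],1),'ang',round(r[2],1), 'box',np.round(cv2.boxPoints(r)).tolist())
blobs('teal',(78,60,20),(100,255,255),(330,185,385,245),75)
blobs('orange',(5,120,120),(20,255,255),(395,195,450,240),20,20)
blobs('redbar',(0,120,60),(4,255,255),(395,195,450,240),52)
blobs('redbar2',(172,120,60),(180,255,255),(395,195,450,240),52)
blobs('blue',(105,120,40),(125,255,255),(280,195,320,240),3)
blobs('tray',(0,40,10),(25,255,90),(200,200,260,285),26,100)
blobs('ball',(0,0,140),(180,60,255),(214,240,243,272),16,3)
blobs('green',(40,100,60),(75,255,255),(330,190,385,245),75,0)
blobs('yel',(22,100,80),(38,255,255),(330,190,385,245),75,0)
blobs('pred',(0,120,80),(8,255,255),(330,190,385,245),75,0)
```

```text
teal [357.1 213.2] c [541.2 -57.5] size [108.7 108.8] ang 88.4 box [[485.0, -110.0], [594.0, -113.0], [597.0, -5.0], [488.0, -2.0]]
orange [419.6 218.4] c [ 526.9 -252.9] size [88.4 85.6] ang 88.5 box [[483.0, -296.0], [568.0, -298.0], [571.0, -210.0], [485.0, -208.0]]
redbar [421.2 217.7] c [ 527.8 -250.8] size [17.3 53.9] ang 71.4 box [[499.0, -250.0], [551.0, -268.0], [556.0, -251.0], [505.0, -234.0]]
blue [298.9 219.8] c [532.  117.4] size [61.8 66.2] ang 8.9 box [[496.0, 145.0], [507.0, 80.0], [568.0, 89.0], [557.0, 155.0]]
blue [294.3 204.8] c [577.7 131.3] size [12.5 18.7] ang 88.7 box [[568.0, 125.0], [587.0, 125.0], [587.0, 137.0], [569.0, 138.0]]
tray [227.8 243.3] c [464.8 334.4] size [170.6  92.3] ang 1.8 box [[378.0, 378.0], [381.0, 286.0], [552.0, 291.0], [549.0, 383.0]]
ball [234.8 262.8] c [403.5 315.9] size [12.4 12.2] ang 88.6 box [[397.0, 310.0], [409.0, 310.0], [410.0, 322.0], [398.0, 322.0]]
ball [221.2 263.2] c [404.6 359. ] size [12.4 12.2] ang 88.6 box [[398.0, 353.0], [411.0, 353.0], [411.0, 365.0], [399.0, 365.0]]
ball [227.8 253.8] c [432.3 338.2] size [13.
[... 161 characters left out ...]
8.0], [496.0, -58.0], [496.0, -49.0], [493.0, -49.0]]
green [359.5 196.5] c [593.9 -67.8] size [8.8 2.9] ang 88.5 box [[592.0, -72.0], [595.0, -72.0], [595.0, -63.0], [593.0, -63.0]]
yel [344.1 223.9] c [514.2 -20. ] size [5.9 5.9] ang 88.5 box [[511.0, -23.0], [517.0, -23.0], [517.0, -17.0], [511.0, -17.0]]
yel [371.1 202.7] c [ 575.3 -101.1] size [5.9 8.8] ang 88.2 box [[571.0, -104.0], [580.0, -104.0], [580.0, -98.0], [571.0, -98.0]]
pred [374.7 214.9] c [ 538.2 -111.7] size [5.9 5.9] ang 88.2 box [[535.0, -115.0], [541.0, -115.0], [541.0, -109.0], [535.0, -109.0]]
pred [340.5 211. ] c [552.7 -10.8] size [2.9 5.9] ang 88.4 box [[550.0, -12.0], [556.0, -12.0], [556.0, -9.0], [550.0, -9.0]]
```

View pics/crop1.png

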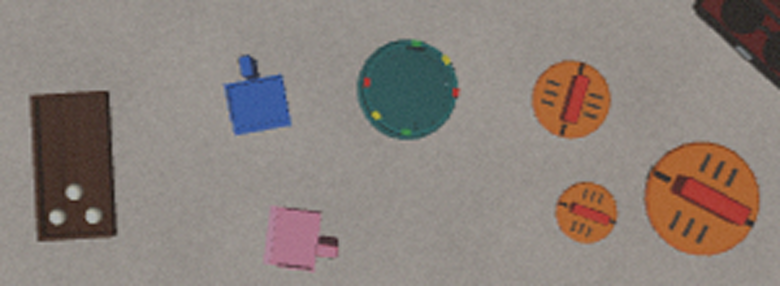

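The crop confirms the choices: the mid-sized lid's bar is at about (575,98) in the crop and the blue scoop's handle is at the top. Pot centre is about (544,-60) with its green axis at -8.3°. Scoop yaw is about 8.9° and tray yaw about 1.8°. Next I move above the scoop handle.

```bash
cat >> h.py <<'E'
def go(xyz,yaw_y=None,s=None):
    "print tool-frame shift (m) and tool z turn (deg) to TCP xyz (mm) with tool y at yaw_y deg (tool taken as vertical at its end)"
    s=s or bot.sense(); R=Ro.from_quat(s['eef_rot']).as_matrix()
    d=R.T@(np.array(xyz)-s['position'])/1000
    out='shift '+str(np.round(d,4))
    if yaw_y is not None:
        a=np.radians(yaw_y); y=np.array([np.cos(a),np.sin(a),0]); z=np.array([0,0,-1.]); T=np.c_[np.cross(y,z),y,z]
        out+=' turn '+str(np.round(Ro.from_matrix(R.T@T).as_rotvec(degrees=True),2))
    print(out)
E
python3 -m jog '{"xyz":[[-0.494,-0.258,0],[-0.494,-0.258,0],[-0.494,-0.258,0],[-0.494,-0.258,0],[-0.494,-0.258,0],[-0.494,-0.258,0],[-0.494,-0.258,0],[-0.494,-0.258,0],[-0.494,-0.258,0],[-0.494,-0.258,0],[-0.494,-0.258,0],[-0.494,-0.258,0],[-0.494,-0.258,0],[-0.494,-0.258,0],[-0.494,-0.258,0]],"dr":[[0,0,-29],[0,0,-29],[0,0,-29],[0,0,-29],[0,0,-29],[0,0,-29],[0,0,-29],[0,0,-29],[0,0,-29],[0,0,-29],[0,0,-29],[0,0,-29],[0,0,-29],[0,0,-29],[0,0,-29]],"jaw":[1,1,1,1,1,1,1,1,1,1,1,1,1,1,1]}' 40
python3 - <<'E'
from h import *
st(); c=cam('wrist'); cv2.imwrite('pics/w1.png',c['bgr']); print(-np.array(c['R']).T@c['t'],np.array(c['R']).round(2).tolist())
for X in ([573,124,98],[573,124,0],[501,112,4]): print(proj(c,X))
E
```

```text
clock: 1.65
position: [572.6, 126.0, 302.6]
eef_rot: [-0.076, 0.997, 0.0, -0.0]
contact_force: [-0.0, 0.1, 0.4]
gripper_width: 91.9
grip_force: 0.0
1.65 [572.6 126.  302.6] [[-0.989, -0.151, -0.001], [-0.151, 0.989, 0.0], [0.001, 0.001, -1.0]] F [-0.   0.1  0.4] w 91.90618692036847 0.0
[491.91386103 113.01667038 385.58880603] [[-0.15, 0.99, 0.0], [0.95, 0.14, 0.29], [0.28, 0.04, -0.96]]
[314.37460259 193.74332583]
[314.68262002 172.79559535]
[313.69363693 113.76312584]
```

View pics/w1.png

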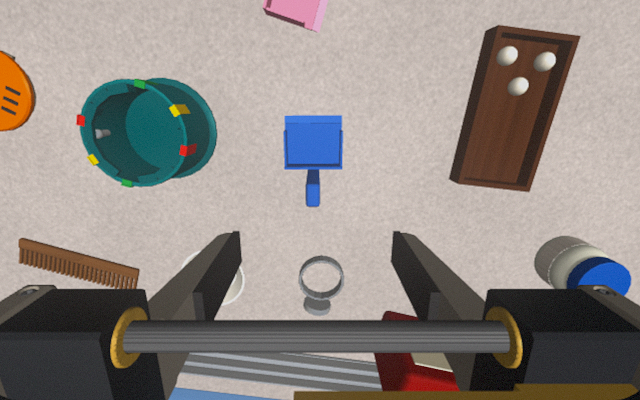

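The wrist view shows the scoop with its front edge at row 116, columns 285–342, and the handle top near (313,195). The pot is at (140,130) and the tray corners are at about (490,28), (578,38), (528,188) and (452,180). Now I measure these more precisely.

Run:
```python
from h import *
c=cam('wrist');im=c['bgr'];hsv=cv2.cvtColor(im,cv2.COLOR_BGR2HSV)
def cont(lo,hi,box,minA=8):
    x0,y0,x1,y1=box; m=np.zeros(im.shape[:2],np.uint8); m[y0:y1,x0:x1]=cv2.inRange(hsv,lo,hi)[y0:y1,x0:x1]
    return [k for k in cv2.findContours(m,cv2.RETR_EXTERNAL,cv2.CHAIN_APPROX_NONE)[0] if cv2.contourArea(k)>=minA]
# scoop front edge corners
k=max(cont((105,120,40),(125,255,255),(270,100,360,215)),key=cv2.contourArea).reshape(-1,2)
print('blue bbox',k.min(0),k.max(0))
f=[]
for u in range(290,338,4):
    v=k[k[:,0]==u][:,1].min(); f.append(ray(c,(u,v-.5),2)[:2])
f=np.array(f); p=np.polyfit(f[:,1],f[:,0],1); print('front edge yaw',-np.degrees(np.arctan(p[0])),'mid',f.mean(0))
top=k[k[:,1]>k[:,1].max()-20]; L,Rr=top[:,0].min(),top[:,0].max()
print('handle top back',L,Rr,k[:,1].max(), ray(c,((L+Rr)/2,k[:,1].max()+.5),98))
def m(name,lo,hi,z,box=(60,60,230,200)):
    for k in cont(lo,hi,box): q=k.reshape(-1,2).mean(0); print(name,q.round(1),ray(c,q,z)[:2].round(1))
m('green',(45,100,50),(75,255,255),75);m('yel',(20,100,80),(38,255,255),75);m('red',(0,140,80),(8,255,255),75)
m('ball',(0,0,150),(180,60,255),18,(480,35,570,110))
k=max(cont((0,50,10),(25,255,110),(440,15,590,200)),key=cv2.contourArea)
h=cv2.convexHull(k); q=cv2.approxPolyDP(h,6,True).reshape(-1,2)
for a in q: print('tray',a,ray(c,a,26)[:2].round(1),ray(c,a,0)[:2].round(1))
go([573,124,144],98.9)
```

```text
blue bbox [284 116] [342 205]
front edge yaw 8.622996051928059 mid [503.49263056 110.25729678]
handle top back 306 319 205 [585.33118073 123.98618248  98.        ]
green [126.5 182.3] [596.7 -70.2]
green [144.2  83. ] [495.7 -51.1]
yel [ 92.4 159. ] [ 577.1 -103.9]
yel [179.1 109.4] [515.  -17.8]
red [187.6 149.2] [552.6  -8.4]
red [ 80.5 119.6] [ 539.2 -113.3]
ball [520.7  84.8] [434.7 337.9]
ball [565.7  91.6] [434.  390.8]
ball [547.4  59.8] [405.4 358.3]
ball [509.4  53.9] [406.  314.9]
ball [480.7  41.3] [398.6 280. ]
tray [498  25] [383.  289.6] [375.2 302.3]
tray [579  36] [380.2 377.6] [372.1 396.7]
tray [528 190] [549.9 382.7] [554.1 402.2]
tray [450 178] [549.6 284.9] [553.8 297.3]
tray [485  32] [391.4 278.1] [384.2 290.1]
shift [ 0.     -0.002   0.1588] turn [ 0.02 -0.01 -0.22]
```

```bash
python3 -m jog '{"xyz":[[-0.001,-0.004,0.04],[-0.001,-0.004,0.08],[-0.001,-0.004,0.12],[-0.001,-0.004,0.145],[-0.001,-0.004,0.159],[-0.001,-0.004,0.159],[-0.001,-0.004,0.159],[-0.001,-0.004,0.159],[-0.001,-0.004,0.159],[-0.001,-0.004,0.159],[-0.001,-0.004,0.159],[-0.001,-0.004,0.159],[-0.001,-0.004,0.159]],"dr":[[0,0,0],[0,0,0],[0,0,0],[0,0,0],[0,0,0],[0,0,0],[0,0,0],[0,0,0],[0,0,0],[0,0,0],[0,0,0],[0,0,0],[0,0,0]],"jaw":[0.5,0.5,0.5,0.5,0.5,0.5,0,0,0,0,0,0,0]}' 40
python3 - <<'E'
from h import *
s=st()
# tray: mid from top/wrist
for z in (250,163,151): go([531,334.5,z],91.8,s)
E
```

```text
clock: 3.05
position: [575.9, 120.8, 144.7]
eef_rot: [-0.075, 0.997, 0.0, 0.001]
contact_force: [-1.2, 1.1, 4.4]
gripper_width: 13.7
grip_force: 40.0
3.05 [575.9 120.8 144.7] [[-0.989, -0.149, 0.002], [-0.149, 0.989, 0.0], [-0.002, -0.0, -1.0]] F [-1.2  1.1  4.4] w 13.665716547567493 39.984299540519714
shift [ 0.0124  0.218  -0.1054] turn [0.   0.1  6.76]
shift [ 0.0125  0.218  -0.0184] turn [0.   0.1  6.76]
shift [ 0.0125  0.218  -0.0064] turn [0.   0.1  6.76]
```

```bash
python3 -m jog '{"xyz":[[0,0,-0.03],[0,0,-0.06],[0.003,0.045,-0.06],[0.006,0.09,-0.06],[0.009,0.135,-0.06],[0.012,0.18,-0.06],[0.014,0.21,-0.06],[0.014,0.22,-0.06],[0.014,0.22,-0.06],[0.014,0.22,-0.06],[0.014,0.22,-0.06]],"dr":[[0,0,0],[0,0,0],[0,0,3],[0,0,6.8],[0,0,6.8],[0,0,6.8],[0,0,6.8],[0,0,6.8],[0,0,6.8],[0,0,6.8],[0,0,6.8]],"jaw":[0,0,0,0,0,0,0,0,0,0,0]}' 40
python3 - <<'E'
from h import *
st(); c=cam('wrist'); cv2.imwrite('pics/w2.png',c['bgr'])
E
```

```text
clock: 4.15
position: [529.1, 334.6, 203.5]
eef_rot: [-0.014, 1.0, -0.0, -0.0]
contact_force: [0.2, 0.5, -1.7]
gripper_width: 13.8
grip_force: 40.0
4.15 [529.1 334.6 203.5] [[-1.0, -0.029, -0.0], [-0.029, 1.0, -0.001], [0.0, -0.001, -1.0]] F [ 0.2  0.5 -1.7] w 13.837575430928181 39.98373627662659
```

View pics/w2.png

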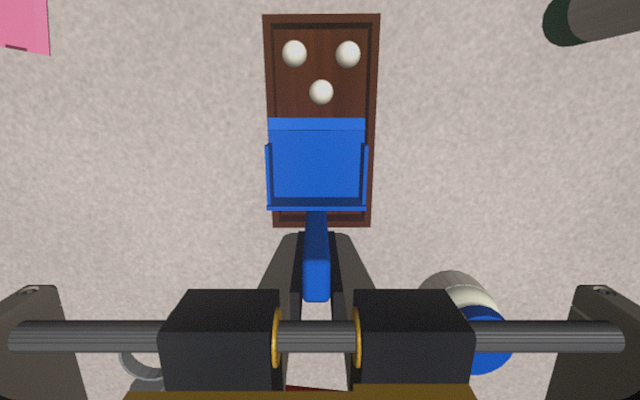

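The balls at (295,53), (348,53) and (321,92) lie ahead of the scoop edge at row 118, columns 268–365. The tray rim has its top edge at row 14, columns 262–380, and its bottom edge at row 227, columns 272–371.

Run:
```python
from h import *
c=cam('wrist');im=c['bgr'];hsv=cv2.cvtColor(im,cv2.COLOR_BGR2HSV)
m=cv2.inRange(hsv,(0,60,10),(25,255,130)); m[:,:240]=0;m[:,400:]=0
lf=[];rt=[]
for v in range(22,112,3):
    u=np.flatnonzero(m[v]); lf.append(ray(c,(u.min()-.5,v),26)[:2]); rt.append(ray(c,(u.max()+.5,v),26)[:2])
lf=np.array(lf);rt=np.array(rt)
for e in(lf,rt): print('side yaw',np.degrees(np.polyfit(e[:,0],e[:,1],1)[0]*1), 'y at 465',np.polyval(np.polyfit(e[:,0],e[:,1],1),465))
far=[];near=[]
for u in range(275,370,5):
    v=np.flatnonzero(m[:,u]); far.append(ray(c,(u,v.min()-.5),26)[0])
    if u<300 or u>335: near.append(ray(c,(u,v[v<240].max()+.5),26)[0])
print('ends',np.median(far),np.median(near))
b=cv2.inRange(hsv,(105,120,40),(125,255,255)); b[:,:240]=0;b[:,400:]=0
for v in(118,120,122,125):
    u=np.flatnonzero(b[v]); print(v,u.min(),u.max(),ray(c,(u.min()-.5,v),62)[:2],ray(c,(u.max()+.5,v),62)[:2])
fe=np.array([ray(c,(u,np.flatnonzero(b[60:,u]).min()+59.5),59.5)[:2] for u in range(275,362,4)])
print('front mid',fe.mean(0),'yaw',-np.degrees(np.polyfit(fe[:,1],fe[:,0],1)[0]))
for k in cv2.findContours(cv2.inRange(hsv[:112],(0,0,120),(180,60,255))*(m[:112]*0+1),cv2.RETR_EXTERNAL,cv2.CHAIN_APPROX_NONE)[0]:
    (u,v),r=cv2.minEnclosingCircle(k)
    if 8<r<16: print('ball',u,v,r,ray(c,(u,v),16)[:2])
```

```text
side yaw 2.026751730518783 y at 465 291.8338085117441
side yaw 1.9244104564233762 y at 465 380.6032690441832
ends 380.99484580769 552.1765316193888
118 268 365 [456.66192894 297.59005379] [454.7318142  367.00070382]
120 268 365 [458.0376833  297.56582421] [456.10396796 367.10277221]
122 268 365 [459.41845364 297.54150629] [457.48112424 367.20521273]
125 268 365 [461.49907425 297.50486271] [459.55629839 367.35957567]
front mid [455.39992415 332.65109101] yaw 1.4288880474051617
ball 321.2894592285156 90.86842346191406 12.087332725524902 [435.38408787 335.78455432]
ball 348.0 53.0 12.649210929870605 [405.95745706 356.3610463 ]
ball 294.5 52.0 12.816105842590332 [406.41807503 313.24540288]
```

```bash
python3 -m jog '{"xyz":[[0,0.0034,0],[0,0.0034,0],[0,0.0034,0.015],[0,0.0034,0.03],[0,0.0034,0.04],[0,0.0034,0.047],[0,0.0034,0.051],[0,0.0034,0.0525],[0,0.0034,0.0525]],"dr":[[0,0,-0.5],[0,0,-0.5],[0,0,-0.5],[0,0,-0.5],[0,0,-0.5],[0,0,-0.5],[0,0,-0.5],[0,0,-0.5],[0,0,-0.5]],"jaw":[0,0,0,0,0,0,0,0,0]}'
python3 - <<'E'
from h import *
st(); c=cam('wrist');cv2.imwrite('pics/w3.png',c['bgr'])
hsv=cv2.cvtColor(c['bgr'],cv2.COLOR_BGR2HSV)
b=cv2.inRange(hsv,(105,120,40),(125,255,255)); b[:,:240]=0;b[:,400:]=0
u=np.flatnonzero(b[95:220].sum(0)); print(u.min(),u.max())
fe=np.array([ray(c,(u,np.flatnonzero(b[60:,u]).min()+59.5),7)[:2] for u in range(280,355,4)])
print('front mid',fe.mean(0),'yaw',-np.degrees(np.polyfit(fe[:,1],fe[:,0],1)[0]))
E
```

```text
clock: 5.15
position: [528.7, 339.6, 151.4]
eef_rot: [-0.02, 1.0, 0.0, 0.0]
contact_force: [1.0, -0.5, -0.9]
gripper_width: 13.6
grip_force: 40.0
5.15 [528.7 339.6 151.4] [[-0.999, -0.039, 0.0], [-0.039, 0.999, 0.0], [-0.0, 0.0, -1.0]] F [ 1.  -0.5 -0.9] w 13.55213177970177 39.98378098011017
264 368
front mid [455.09471877 336.1913538 ] yaw 2.2042981862749484
```

View pics/w3.png

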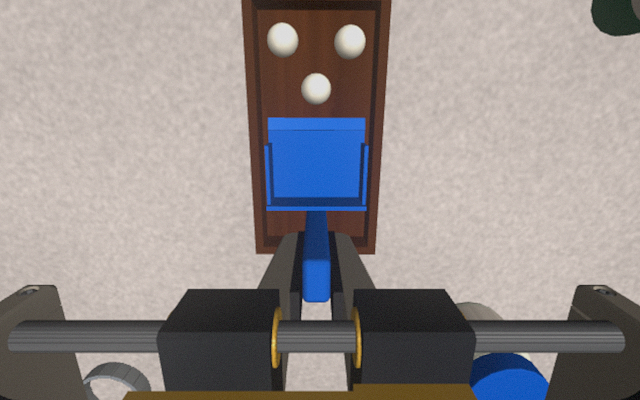

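```bash
python3 -m jog '{"xyz":[[0,0,0.0007],[0.008,0,0.0007],[0.016,0,0.0007],[0.024,0,0.0007],[0.032,0,0.0007],[0.04,0,0.0007],[0.048,0,0.0007],[0.056,0,0.0007],[0.062,0,0.0007],[0.066,0,0.0007],[0.0675,0,0.0007],[0.0675,0,0.0007],[0.0675,0,0.0007]],"dr":[[0,0,0],[0,0,0],[0,0,0],[0,0,0],[0,0,0],[0,0,0],[0,0,0],[0,0,0],[0,0,0],[0,0,0],[0,0,0],[0,0,0],[0,0,0]],"jaw":[0,0,0,0,0,0,0,0,0,0,0,0,0]}'
cat >> h.py <<'E'
def balls(c,z):
    hsv=cv2.cvtColor(c['bgr'],cv2.COLOR_BGR2HSV); m=cv2.inRange(hsv,(0,0,120),(180,50,255))
    b=cv2.inRange(hsv,(105,120,40),(125,255,255)); b[:,:240]=0; b[:,400:]=0
    print('scoop front row',[int(np.flatnonzero(b[20:,u]).min()+20) for u in(280,317,350)])
    mm=m.copy(); mm[:,:250]=0; mm[:,385:]=0; mm[230:]=0
    for k in cv2.findContours(mm,cv2.RETR_EXTERNAL,cv2.CHAIN_APPROX_NONE)[0]:
        (u,v),r=cv2.minEnclosingCircle(k)
        if 7<r<22: print('ball',round(u),round(v),round(r,1),ray(c,(u,v),z)[:2])
E
python3 - <<'E'
from h import *
st(); c=cam('wrist');cv2.imwrite('pics/w4.png',c['bgr']); balls(c,19)
E
```

```text
clock: 6.5
position: [461.0, 336.9, 150.7]
eef_rot: [-0.02, 1.0, 0.0, -0.0]
contact_force: [-2.0, -0.4, 3.3]
gripper_width: 14.0
grip_force: 40.0
6.5 [461.  336.9 150.7] [[-0.999, -0.039, -0.001], [-0.039, 0.999, 0.0], [0.001, 0.0, -1.0]] F [-2.  -0.4  3.3] w 14.004566640404615 39.9849396944046
scoop front row [119, 119, 119]
ball 347 152 14.2 [409.23782839 356.14525433]
ball 316 152 14.1 [410.04516605 334.19107333]
ball 285 152 14.1 [410.62696427 312.6583998 ]
```

All three balls are in the scoop, at row 152 behind the front edge at row 119. Lifting gently.

```bash
python3 -m jog '{"xyz":[[0,0,-0.003],[0,0,-0.009],[0,0,-0.018],[0,0,-0.03],[0,0,-0.044],[0,0,-0.058],[0,0,-0.072],[0,0,-0.085],[0,0,-0.095],[0,0,-0.1],[0,0,-0.1],[0,0,-0.1],[0,0,-0.1]],"dr":[[0,0,0],[0,0,0],[0,0,0],[0,0,0],[0,0,0],[0,1,0],[0,3,0],[0,5,0],[0,6,0],[0,6,0],[0,6,0],[0,6,0],[0,6,0]],"jaw":[0,0,0,0,0,0,0,0,0,0,0,0,0]}'
python3 - <<'E'
from h import *
s=st(); c=cam('wrist'); balls(c,125)
# pour: scoop heading yaw h (tool x dir), tip over point P; grasp->tip offset in tool frame: x=+73, z=+75 from grasp (69)
def pour(P,zt,h,dip):
    a=np.radians(h); x=np.array([np.cos(a),np.sin(a),0]);z=np.array([0,0,-1.]);y=np.cross(z,x)
    T=np.c_[x,y,z]@Ro.from_rotvec([0,-dip,0],degrees=True).as_matrix()
    tcp=np.array([*P,zt])-T@np.array([73,0,144]); R=Ro.from_quat(s['eef_rot']).as_matrix()
    print(dip,'tcp',tcp.round(1),'shift',(R.T@(tcp-s['position'])/1000).round(4),'turn',Ro.from_matrix(R.T@T).as_rotvec(degrees=True).round(2))
for h in(182.2,):
  pour((552,-60.5),118,h,-6); 
  for d in (0,15,30,42,50): pour((552,-60.5),88,h,d)
E
```

```text
clock: 7.85
position: [460.6, 336.8, 249.9]
eef_rot: [-0.02, 0.998, -0.001, -0.053]
contact_force: [0.3, 0.3, -2.1]
gripper_width: 13.9
grip_force: 40.0
7.85 [460.6 336.8 249.9] [[-0.994, -0.04, -0.105], [-0.039, 0.999, -0.005], [0.106, -0.0, -0.994]] F [ 0.3  0.3 -2.1] w 13.887463870399115 39.98373091220856
scoop front row [118, 118, 118]
ball 346 188 13.7 [420.2692704  355.94851773]
ball 316 187 13.7 [420.77349975 334.38797569]
ball 286 187 13.5 [421.56574282 313.12984925]
-6 tcp [639.6 -57.1 253.6] shift [-0.162  -0.4007 -0.0207] turn [-0.03 -0.06  0.06]
0 tcp [624.9 -57.7 232. ] shift [-0.1497 -0.4006  0.0023] turn [-0.03 -6.06  0.07]
15 tcp [585.2 -59.2 246. ] shift [-0.1087 -0.4006 -0.0074] turn [-2.000e-02 -2.106e+01  7.000e-02]
30 tcp [543.2 -60.8 249.2] shift [-0.0666 -0.4005 -0.0062] turn [-1.000e-02 -3.606e+01  7.000e-02]
42 tcp [509.9 -62.1 243.9] shift [-0.034  -0.4005  0.0027] turn [-1.000e-02 -4.806e+01  7.000e-02]
50 tcp [488.7 -62.9 236.5] shift [-0.0136 -0.4005  0.0122] turn [ -0.   -56.06   0.07]
```

```bash
python3 -m jog '{"xyz":[[-0.004,-0.01,-0.001],[-0.012,-0.03,-0.002],[-0.025,-0.06,-0.003],[-0.042,-0.1,-0.005],[-0.058,-0.14,-0.007],[-0.075,-0.18,-0.01],[-0.092,-0.22,-0.012],[-0.108,-0.26,-0.014],[-0.125,-0.3,-0.016],[-0.142,-0.34,-0.018],[-0.154,-0.37,-0.019],[-0.163,-0.39,-0.02],[-0.167,-0.4,-0.02],[-0.167,-0.4,-0.02],[-0.167,-0.4,-0.02]],"dr":[[0,0,0],[0,0,0],[0,0,0],[0,0,0],[0,0,0],[0,0,0],[0,0,0],[0,0,0],[0,0,0],[0,0,0],[0,0,0],[0,0,0],[0,0,0],[0,0,0],[0,0,0]],"jaw":[0,0,0,0,0,0,0,0,0,0,0,0,0,0,0]}'
python3 - <<'E'
from h import *
s=st(); c=cam('wrist'); balls(c,125); cv2.imwrite('pics/w5.png',c['bgr'])
def pour(P,zt,h,dip):
    a=np.radians(h); x=np.array([np.cos(a),np.sin(a),0]);z=np.array([0,0,-1.]);y=np.cross(z,x)
    T=np.c_[x,y,z]@Ro.from_rotvec([0,-dip,0],degrees=True).as_matrix()
    tcp=np.array([*P,zt])-T@np.array([73,0,144]); R=Ro.from_quat(s['eef_rot']).as_matrix()
    print(dip,'tcp',tcp.round(1),'shift',(R.T@(tcp-s['position'])/1000).round(4),'turn',Ro.from_matrix(R.T@T).as_rotvec(degrees=True).round(2))
pour((557,-60.5),118,182.2,-6)
for d,z in ((0,110),(5,95),(10,85),(15,85),(20,85),(25,85),(30,85),(36,85),(42,85),(47,85)): pour((557,-60.5),z,182.2,d)
g=cv2.inRange(cv2.cvtColor(c['bgr'],cv2.COLOR_BGR2HSV),(45,100,50),(75,255,255))
for k in cv2.findContours(g,cv2.RETR_EXTERNAL,cv2.CHAIN_APPROX_NONE)[0]:
    if cv2.contourArea(k)>8: q=k.reshape(-1,2).mean(0); print('green',q,ray(c,q,75)[:2])
E
```

```text
clock: 9.4
position: [644.5, -55.5, 252.7]
eef_rot: [-0.02, 0.998, -0.001, -0.053]
contact_force: [-0.6, 0.1, -0.4]
gripper_width: 13.9
grip_force: 40.0
9.4 [644.5 -55.5 252.7] [[-0.994, -0.04, -0.105], [-0.04, 0.999, -0.003], [0.105, 0.001, -0.994]] F [-0.6  0.1 -0.4] w 13.901539962065586 39.98373806476593
scoop front row [118, 118, 118]
ball 286 187 13.7 [605.98300611 -79.42293091]
-6 tcp [644.6 -57.1 253.6] shift [ 0.     -0.0016 -0.0009] turn [ 0.03 -0.05  0.08]
0 tcp [629.9 -57.7 254. ] shift [ 0.0147 -0.0016  0.0002] turn [ 0.04 -6.05  0.08]
5 tcp [617.1 -58.2 244.8] shift [ 0.0264 -0.0016  0.0107] turn [  0.04 -11.05   0.08]
10 tcp [603.9 -58.7 239.5] shift [ 0.0391 -0.0016  0.0174] turn [  0.04 -16.05   0.07]
15 tcp [590.2 -59.2 243. ] shift [ 0.053  -0.0016  0.0153] turn [  0.05 -21.05   0.07]
20 tcp [576.3 -59.8 245.3] shift [ 0.0671 -0.0015  0.0145] turn [  0.05 -26.05   0.07]
25 tcp [562.3 -60.3 246.4] shift [ 0.0812 -0.0015  0.0149] turn [  0.05 -31.05   0.07]
30 tcp [548.2 -60.8 246.2] shift [ 0.0952 -0.0015  0.0166] turn [  0.06 -36.05   0.07]
36 tcp [531.4 -61.5 244.4] shift [ 0.1117 -0.0015  0.0201] turn [  0.06 -42.05   0.06]
42 tcp [514.9 -62.1 240.9] shift [ 0.1277 -0.0015  0.0254] turn [  0.06 -48.05   0.06]
47 tcp [501.5 -62.6 236.6] shift [ 0.1406 -0.0014  0.031 ] turn [  0.07 -53.05   0.06]
green [324.35   46.725] [496.77788003 -54.88424764]
```

View pics/w5.png

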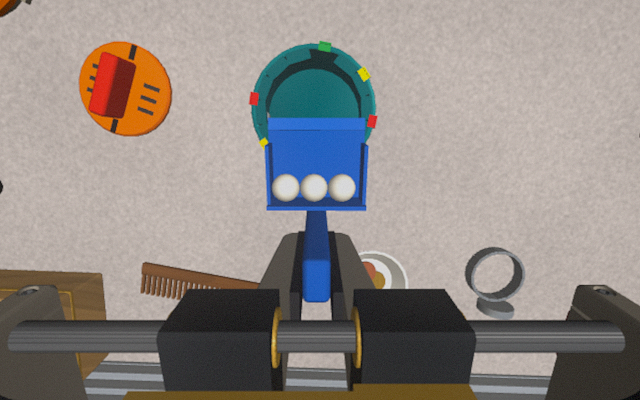

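All three balls sit at (286,187), (314,187) and (342,187), and the scoop mouth is centred over the pot (marks at columns 254 and 372). Pouring now.

```bash
python3 -m jog '{"xyz":[[0.008,-0.001,0],[0.015,-0.0015,0],[0.0264,-0.0015,0.0107],[0.0391,-0.0015,0.0174],[0.053,-0.0015,0.0153],[0.0671,-0.0015,0.0145],[0.0812,-0.0015,0.0149],[0.0952,-0.0015,0.0166],[0.1117,-0.0015,0.0201],[0.1277,-0.0015,0.0254],[0.1277,-0.0015,0.0254],[0.1277,-0.0015,0.0254],[0.1406,-0.0015,0.031],[0.1406,-0.0015,0.031],[0.1406,-0.0015,0.031],[0.1406,-0.0015,0.031],[0.1406,-0.0015,0.031]],"dr":[[0,-3,0],[0,-6,0],[0,-11,0],[0,-16,0],[0,-21,0],[0,-26,0],[0,-31,0],[0,-36,0],[0,-42,0],[0,-48,0],[0,-48,0],[0,-48,0],[0,-53,0],[0,-53,0],[0,-53,0],[0,-53,0],[0,-53,0]],"jaw":[0,0,0,0,0,0,0,0,0,0,0,0,0,0,0,0,0]}'
python3 - <<'E'
from h import *
st(); a=cam('wrist');b=cam('top')
o=np.vstack([cv2.resize(a['bgr'][:260],(640,260)),cv2.resize(b['bgr'][150:290,250:470],(500,318))[:, :] if 0 else cv2.copyMakeBorder(cv2.resize(b['bgr'][150:290,250:470],(500,318)),0,0,0,140,cv2.BORDER_CONSTANT)])
cv2.imwrite('pics/p1.png',o)
E
```

```text
clock: 11.15
position: [503.2, -63.6, 238.2]
eef_rot: [-0.019, 0.917, 0.008, 0.399]
contact_force: [-0.1, -0.3, -1.3]
gripper_width: 13.8
grip_force: 40.0
11.15 [503.2 -63.6 238.2] [[-0.681, -0.04, 0.731], [-0.028, 0.999, 0.029], [-0.732, -0.001, -0.682]] F [-0.1 -0.3 -1.3] w 13.773361513183804 39.98410642147064
```

View pics/p1.png

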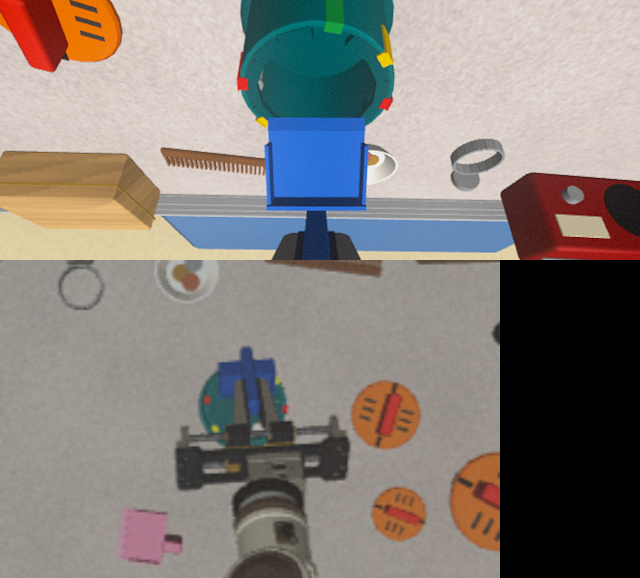

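Scoop is empty at (317,165), with no balls on the table around the pot. Levelling and returning the scoop.

Run:
```python
from h import *
s=st()
go([560,-58,290],92.2,s);go([630,-30,280],92.2,s); go([576,121,210],92.2,s);go([576,121,160],92.2,s); go([576,121,147],92.2,s)
```

```text
11.25 [502.7 -63.5 237.6] [[-0.681, -0.04, 0.731], [-0.028, 0.999, 0.029], [-0.731, -0.001, -0.682]] F [-0.4 -0.2 -0.9] w 13.626568759810679 39.98395085334778
shift [-0.0775  0.0031  0.0063] turn [1.000e-02 4.701e+01 1.000e-01]
shift [-0.1187  0.0283  0.0651] turn [1.000e-02 4.701e+01 1.000e-01]
shift [-0.0349  0.1814  0.0777] turn [1.000e-02 4.701e+01 1.000e-01]
shift [0.0017 0.1814 0.1118] turn [1.000e-02 4.701e+01 1.000e-01]
shift [0.0112 0.1814 0.1207] turn [1.000e-02 4.701e+01 1.000e-01]
```

```bash
python3 -m jog '{"xyz":[[-0.025,0,-0.006],[-0.053,0.003,-0.012],[-0.065,0.003,0],[-0.0775,0.003,0.006],[-0.095,0.015,0.035],[-0.1187,0.0283,0.0651],[-0.105,0.06,0.067],[-0.085,0.1,0.07],[-0.06,0.145,0.074],[-0.0349,0.1814,0.0777],[-0.0349,0.1814,0.0777],[-0.0167,0.1814,0.0948],[0.0017,0.1814,0.1118],[0.0075,0.1814,0.117],[0.0112,0.1814,0.1207],[0.0112,0.1814,0.1207],[0.0112,0.1814,0.1207]],"dr":[[0,4,0],[0,12,0],[0,20,0],[0,28,0],[0,36,0],[0,44,0],[0,47,0],[0,47,0],[0,47,0],[0,47,0],[0,47,0],[0,47,0],[0,47,0],[0,47,0],[0,47,0],[0,47,0],[0,47,0]],"jaw":[0,0,0,0,0,0,0,0,0,0,0,0,0,0,0,0,0]}'
python3 - <<'E'
from h import *
st(); c=cam('wrist'); hsv=cv2.cvtColor(c['bgr'],cv2.COLOR_BGR2HSV)
b=cv2.inRange(hsv,(105,120,40),(125,255,255)); b[:,:240]=0; b[:,400:]=0
fe=np.array([ray(c,(u,np.flatnonzero(b[20:,u]).min()+19.5),4)[:2] for u in(280,317,350)]); print(fe.round(1))
E
```

```text
clock: 12.95
position: [576.4, 120.9, 147.6]
eef_rot: [-0.019, 1.0, -0.0, 0.001]
contact_force: [0.5, -0.0, -0.4]
gripper_width: 13.8
grip_force: 40.0
12.95 [576.4 120.9 147.6] [[-0.999, -0.039, 0.002], [-0.039, 0.999, -0.0], [-0.002, -0.0, -1.0]] F [ 0.5 -0.  -0.4] w 13.79003178419906 39.98378813266754
[[504.   91.8]
 [503.  118.2]
 [502.1 141.7]]
```

```bash
python3 -m jog '{"xyz":[[0,0,0.002],[0,0,0.0027],[0,0,0.0027],[0,0,0.0027],[0,0,0.0027],[0,0,0.0027],[0,0,0.0027],[0,0,0.0027],[0,0,-0.02],[0,0,-0.06],[0,0,-0.1],[0,0,-0.13],[0,0,-0.13]],"dr":[[0,0,0],[0,0,0],[0,0,0],[0,0,0],[0,0,0],[0,0,0],[0,0,0],[0,0,0],[0,0,0],[0,0,0],[0,0,0],[0,0,0],[0,0,0]],"jaw":[0,0,0,0.5,0.5,0.5,0.5,0.5,0.5,0.5,0.5,0.5,0.5]}'
python3 -m jog '{"xyz":[[0.064,-0.371,-0.025],[0.064,-0.371,-0.025],[0.064,-0.371,-0.025],[0.064,-0.371,-0.025],[0.064,-0.371,-0.025],[0.064,-0.371,-0.025],[0.064,-0.371,-0.025],[0.064,-0.371,-0.025],[0.064,-0.371,-0.025],[0.064,-0.371,-0.025],[0.064,-0.371,-0.025],[0.064,-0.371,-0.025]],"dr":[[0,0,21],[0,0,21],[0,0,21],[0,0,21],[0,0,21],[0,0,21],[0,0,21],[0,0,21],[0,0,21],[0,0,21],[0,0,21],[0,0,21]],"jaw":[1,1,1,1,1,1,1,1,1,1,1,1]}'
python3 - <<'E'
from h import *
st(); c=cam('wrist'); t=cam('top')
hsv=cv2.cvtColor(c['bgr'],cv2.COLOR_BGR2HSV)
def cs(m,A):return [k for k in cv2.findContours(m,cv2.RETR_EXTERNAL,cv2.CHAIN_APPROX_NONE)[0] if cv2.contourArea(k)>A]
m=cv2.inRange(hsv,(0,120,60),(4,255,255))|cv2.inRange(hsv,(175,120,60),(180,255,255)); m[230:]=0
for k in cs(m,150):
    r=cv2.minAreaRect(k);P=np.array([ray(c,p,52)[:2] for p in cv2.boxPoints(r)]); print('bar px',np.round(r[0]),np.round(r[1]),'world',P.mean(0).round(1),P.round(1).tolist())
m=cv2.inRange(hsv,(5,120,120),(20,255,255)); m[230:]=0
for k in cs(m,150):
    r=cv2.fitEllipse(k); print('cap',np.round(r[0]),np.round(r[1]),ray(c,r[0],20)[:2].round(1))
cv2.imwrite('pics/v1.png',np.vstack([c['bgr'][:260],cv2.copyMakeBorder(cv2.resize(t['bgr'][180:250,200:400],(640,224)),0,0,0,0,cv2.BORDER_CONSTANT)]))
E
```

```text
clock: 14.3
position: [577.8, 121.2, 282.1]
eef_rot: [-0.02, 1.0, -0.0, 0.005]
contact_force: [0.4, 0.2, 0.7]
gripper_width: 45.8
grip_force: 0.0
clock: 15.5
position: [526.3, -250.7, 300.9]
eef_rot: [0.162, 0.987, 0.0, -0.0]
contact_force: [-0.2, -0.0, 1.2]
gripper_width: 92.0
grip_force: 0.0
15.5 [ 526.3 -250.7  300.9] [[-0.948, 0.32, -0.001], [0.32, 0.948, 0.001], [0.001, 0.0, -1.0]] F [-0.2 -0.   1.2] w 92.0116459848917 0.0
bar px [314. 183.] [13. 51.] world [ 527.3 -253.2] [[552.6, -269.7], [497.3, -250.5], [501.9, -237.1], [557.4, -255.6]]
bar px [142. 125.] [99. 27.] world [ 408.5 -404.4] [[394.6, -457.8], [373.0, -439.4], [421.5, -352.0], [444.7, -368.6]]
bar px [262.  70.] [43. 13.] world [ 399.  -265.7] [[396.6, -288.5], [385.6, -283.1], [401.4, -243.1], [412.6, -248.0]]
cap [315. 178.] [67. 74.] [ 527.7 -253.4]
cap [159. 119.] [105. 122.] [ 404.5 -400.4]
cap [264.  71.] [58. 68.] [ 395.9 -267.1]
```

View pics/v1.png

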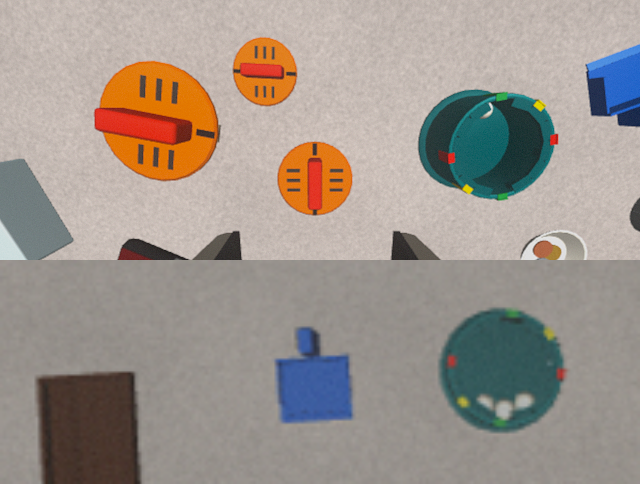

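The top inset shows all three balls in the pot at (485–525,403) and the scoop standing at (313,390). The chosen lid's bar is at (314,183) and aligned with the tool. Grasping it.

```bash
python3 -m jog '{"xyz":[[-0.002,-0.002,0.04],[-0.002,-0.002,0.08],[-0.002,-0.002,0.12],[-0.002,-0.002,0.155],[-0.002,-0.002,0.178],[-0.002,-0.002,0.188],[-0.002,-0.002,0.188],[-0.002,-0.002,0.188],[-0.002,-0.002,0.188],[-0.002,-0.002,0.188],[-0.002,-0.002,0.188],[-0.002,-0.002,0.188],[-0.002,-0.002,0.188],[-0.002,-0.002,0.188],[-0.002,-0.002,0.188]],"dr":[[0,0,0],[0,0,0],[0,0,0],[0,0,0],[0,0,0],[0,0,0],[0,0,0],[0,0,0],[0,0,0],[0,0,0],[0,0,0],[0,0,0],[0,0,0],[0,0,0],[0,0,0]],"jaw":[0.6,0.6,0.6,0.6,0.6,0.6,0.6,0,0,0,0,0,0,0,0]}' 45
python3 - <<'E'
from h import *
s=st(); 
for z in(195,):go([545.3,-60.7,s['position'][2]+90],81.4,s)
E
```

```text
clock: 17.1
position: [527.6, -254.7, 113.8]
eef_rot: [0.163, 0.987, -0.0, 0.0]
contact_force: [-0.8, 1.7, 3.4]
gripper_width: 15.8
grip_force: 45.0
17.1 [ 527.6 -254.7  113.8] [[-0.947, 0.321, 0.001], [0.321, 0.947, -0.0], [-0.001, 0.0, -1.0]] F [-0.8  1.7  3.4] w 15.839387391251025 45.00149130821228
shift [ 0.0455  0.1894 -0.09  ] turn [  0.     0.03 -10.14]
```

```bash
python3 -m jog '{"xyz":[[0,0,-0.02],[0,0,-0.06],[0,0,-0.1],[0.01,0.04,-0.1],[0.02,0.085,-0.1],[0.031,0.13,-0.1],[0.04,0.17,-0.1],[0.0455,0.19,-0.1],[0.0455,0.19,-0.1],[0.0455,0.19,-0.1],[0.0455,0.19,-0.1],[0.0455,0.19,-0.1]],"dr":[[0,0,0],[0,0,0],[0,0,-5],[0,0,-10],[0,0,-10],[0,0,-10],[0,0,-10],[0,0,-10],[0,0,-10],[0,0,-10],[0,0,-10],[0,0,-10]],"jaw":[0,0,0,0,0,0,0,0,0,0,0,0]}'
cat > m.py <<'E'
from h import *
s=st(); c=cam('wrist'); hsv=cv2.cvtColor(c['bgr'],cv2.COLOR_BGR2HSV); cv2.imwrite('pics/m.png',c['bgr'])
def cs(m,A):return [k for k in cv2.findContours(m,cv2.RETR_EXTERNAL,cv2.CHAIN_APPROX_NONE)[0] if cv2.contourArea(k)>A]
m=cv2.inRange(hsv,(5,120,120),(20,255,255)); m[:,:200]=0;m[:,430:]=0;m[260:]=0
k=max(cs(m,500),key=cv2.contourArea); h=cv2.convexHull(k)
print('cap bbox',h.reshape(-1,2).min(0),h.reshape(-1,2).max(0))
zc=s['position'][2]-99.8+6
P=np.array([ray(c,p[0],zc)[:2] for p in k if p[0][1]<190]); 
A=np.c_[2*P,np.ones(len(P))]
for _ in range(3):
    x=np.linalg.lstsq(A,(P**2).sum(1),rcond=None)[0]; r=np.sqrt(x[2]+x[0]**2+x[1]**2)
    e=np.abs(np.hypot(*(P-x[:2]).T)-r); P=P[e<1.5]; A=A[e<1.5]
print('cap centre',x[:2].round(1),'r',r.round(1),len(P))
for n,lo,hi in(('green',(45,100,50),(75,255,255)),('yel',(22,100,80),(38,255,255)),('red',(0,140,80),(4,255,255))):
    m=cv2.inRange(hsv,lo,hi); m[:,:200]=0;m[:,430:]=0;m[260:]=0
    for k in cs(m,8):
        q=k.reshape(-1,2).mean(0); w=ray(c,q,75)[:2]; d=w-[545.3,-60.7]; print(n,q.round(1),w.round(1),'r',np.hypot(*d).round(1),'az',np.degrees(np.arctan2(d[1],d[0])).round(1))
E
python3 m.py
```

```text
clock: 18.3
position: [545.3, -61.4, 213.2]
eef_rot: [0.077, 0.997, -0.0, -0.0]
contact_force: [0.4, 0.5, -1.1]
gripper_width: 15.5
grip_force: 45.0
18.3 [545.3 -61.4 213.2] [[-0.988, 0.154, -0.0], [0.154, 0.988, -0.0], [0.0, -0.0, -1.0]] F [ 0.4  0.5 -1.1] w 15.53291126768847 44.999767541885376
cap bbox [244 171] [388 259]
cap centre [544.7 -62. ] r 44.3 99
green [314.9 151.2] [495.2 -55. ] r 50.4 az 173.6
yel [363.7 171.2] [515.2 -21.9] r 49.1 az 127.8
red [315.7 233.5] [558.6 -64.4] r 13.8 az -15.5
```

View pics/m.png

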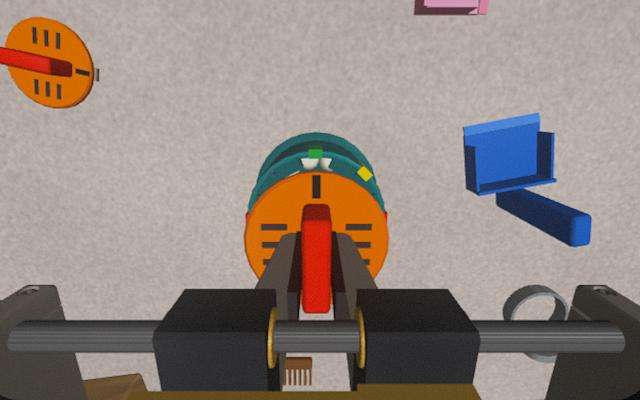

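The lid hangs over the pot: cap centre about (316,240), green mark (315,151), yellow (364,171). Green and yellow give pot centre (545.1,-62.6) and yaw -8.7°. I descend with a small correction.

```bash
python3 -m jog '{"xyz":[[-0.0005,-0.0008,0.008],[-0.0005,-0.0008,0.016],[-0.0005,-0.0008,0.021],[-0.0005,-0.0008,0.024],[-0.0005,-0.0008,0.026],[-0.0005,-0.0008,0.028],[-0.0005,-0.0008,0.028],[-0.0005,-0.0008,0.028]],"dr":[[0,0,0.3],[0,0,0.3],[0,0,0.3],[0,0,0.3],[0,0,0.3],[0,0,0.3],[0,0,0.3],[0,0,0.3]],"jaw":[0,0,0,0,0,0,0,0]}'; python3 m.py
```

```text
clock: 19.15
position: [545.8, -61.0, 185.5]
eef_rot: [0.079, 0.997, -0.0, 0.0]
contact_force: [0.0, 0.6, -0.3]
gripper_width: 15.6
grip_force: 45.0
19.15 [545.8 -61.  185.5] [[-0.988, 0.157, 0.0], [0.157, 0.988, -0.0], [-0.0, -0.0, -1.0]] F [ 0.   0.6 -0.3] w 15.596800630785468 44.9996942281723
cap bbox [243 171] [389 259]
cap centre [545.3 -61.5] r 44.3 99
green [313.8 156.6] [495.3 -55. ] r 50.4 az 173.5
yel [368.7 177.7] [514.3 -22.1] r 49.5 az 128.8
red [239.3 233.9] [ 539.5 -113.6] r 53.2 az -96.3
red [391.8 231.6] [554.2 -10.8] r 50.7 az 79.9
red [315.2 231.8] [546.1 -62.2] r 1.7 az -62.4
```

```bash
python3 -m jog '{"xyz":[[0,-0.0004,0.001],[0,-0.0004,0.002],[0,-0.0004,0.003],[0,-0.0004,0.004],[0,-0.0004,0.005],[0,-0.0004,0.005]],"dr":[[0,0,0],[0,0,0],[0,0,0],[0,0,0],[0,0,0],[0,0,0]],"jaw":[0,0,0,0,0,0]}'
```

```text
clock: 19.8
position: [545.5, -61.3, 180.1]
eef_rot: [0.079, 0.997, 0.0, -0.0]
contact_force: [-0.6, 0.0, -0.7]
gripper_width: 16.0
grip_force: 45.0
```

```bash
python3 -m jog '{"xyz":[[0,0,0.0015],[0,0,0.003],[0,0,0.004],[0,0,0.005],[0,0,0.0055],[0,0,0.0055],[0,0,0.0055]],"dr":[[0,0,0],[0,0,0],[0,0,0],[0,0,0],[0,0,0],[0,0,0],[0,0,0]],"jaw":[0,0,0,0,0,0,0]}'
```

```text
clock: 20.5
position: [545.6, -61.4, 174.8]
eef_rot: [0.079, 0.997, -0.0, 0.0]
contact_force: [-0.8, -0.1, -1.1]
gripper_width: 15.5
grip_force: 45.0
```

```bash
python3 -m jog '{"xyz":[[0,0,0.0005],[0,0,0.001],[0,0,0.001]],"dr":[[0,0,0],[0,0,0],[0,0,0]],"jaw":[0,0,0]}'; python3 -m jog '{"xyz":[[0,0,0.0005],[0,0,0.001],[0,0,0.001]],"dr":[[0,0,0],[0,0,0],[0,0,0]],"jaw":[0,0,0]}'
```

```text
clock: 20.8
position: [545.7, -61.4, 174.7]
eef_rot: [0.079, 0.997, -0.0, -0.0]
contact_force: [-4.4, 1.1, 6.5]
gripper_width: 15.9
grip_force: 45.0
clock: 21.1
position: [545.7, -61.4, 174.7]
eef_rot: [0.079, 0.997, -0.0, -0.0]
contact_force: [-8.0, 0.3, 13.1]
gripper_width: 15.7
grip_force: 45.0
```

```bash
python3 -m jog '{"xyz":[[0.0007,0,-0.0008],[0.0007,0,-0.0008],[0.0007,0,-0.0008],[0.0007,0,-0.0008]],"dr":[[0,0,0],[0,0,0],[0,0,0],[0,0,0]],"jaw":[0,0,0,0]}'; python3 -m jog '{"xyz":[[0,0,0],[0,0,0],[0,0,0],[0,0,0],[0,0,0],[0,0,0],[0,0,0]],"dr":[[0,0,3],[0,0,7],[0,0,11],[0,0,15],[0,0,18],[0,0,20],[0,0,20]],"jaw":[0,0,0,0,0,0,0]}'; python3 -c "
from h import *
s=st();print(s['ft_torque'])"
```

```text
clock: 21.5
position: [545.5, -61.4, 174.7]
eef_rot: [0.079, 0.997, -0.0, 0.001]
contact_force: [-2.9, 0.3, 7.4]
gripper_width: 15.8
grip_force: 45.0
clock: 22.2
position: [545.8, -61.7, 174.8]
eef_rot: [0.251, 0.968, -0.0, 0.001]
contact_force: [-0.7, -0.8, 5.0]
gripper_width: 15.6
grip_force: 45.0
22.2 [545.8 -61.7 174.8] [[-0.874, 0.486, 0.002], [0.486, 0.874, -0.001], [-0.003, 0.0, -1.0]] F [-0.7 -0.8  5. ] w 15.601554634352775 45.00209033489227
[-0.01092261  0.18105763 -0.06085616]
```

```bash
python3 -m jog '{"xyz":[[0,0,0],[0,0,0],[0,0,0],[0,0,0],[0,0,0],[0,0,0],[0,0,0],[0,0,0],[0,0,0],[0,0,0],[0,0,0]],"dr":[[0,0,3],[0,0,7],[0,0,11],[0,0,15],[0,0,19],[0,0,22],[0,0,24],[0,0,24],[0,0,24],[0,0,24],[0,0,24]],"jaw":[0,0,0,0,0,0,0,0,0,0,0]}'
python3 - <<'E'
from h import *
s=st();print(s['ft_torque'])
c=cam('wrist'); hsv=cv2.cvtColor(c['bgr'],cv2.COLOR_BGR2HSV)
for n,lo,hi in(('green',(45,100,50),(75,255,255)),('yel',(22,100,80),(38,255,255)),('redmark/bar',(0,140,80),(4,255,255))):
    m=cv2.inRange(hsv,lo,hi); m[:,:200]=0;m[:,430:]=0;m[260:]=0
    for k in cv2.findContours(m,0,1)[0]:
        if cv2.contourArea(k)>8: q=k.reshape(-1,2).mean(0); print(n,q.round(1),ray(c,q,75)[:2].round(1))
m=cv2.inRange(hsv,(0,0,0),(180,255,70)); m[:,:290]=0;m[:,345:]=0;m[:165]=0;m[205:]=0   # black line near bar end
k=np.argwhere(m); print('line px',k.mean(0)[::-1] if len(k) else None,len(k))
t=cam('top'); h=cv2.cvtColor(t['bgr'],cv2.COLOR_BGR2HSV); b=cv2.inRange(h,(105,120,40),(125,255,255)); b[:,:280]=0;b[:,320:]=0;b[:195]=0;b[240:]=0
for k in cv2.findContours(b,0,1)[0]:
    if cv2.contourArea(k)>8: print('scoop',cv2.boundingRect(k))
E
```

```text
clock: 23.3
position: [545.8, -61.8, 174.8]
eef_rot: [0.447, 0.895, -0.0, 0.001]
contact_force: [0.5, -1.2, 5.1]
gripper_width: 15.2
grip_force: 45.0
23.3 [545.8 -61.8 174.8] [[-0.601, 0.799, 0.002], [0.799, 0.601, -0.001], [-0.002, 0.001, -1.0]] F [ 0.5 -1.2  5.1] w 15.238555253619333 45.00300049781799
[-0.12917156  0.19478101 -0.04523211]
green [259.9 181.8] [496.2 -53.4]
yel [317.1 158.3] [515.5 -20.9]
redmark/bar [316.5 232.6] [544.1 -59.6]
redmark/bar [374.5 181.6] [552.2 -11.3]
line px [316.86163522 186.02515723] 159
scoop (286, 210, 24, 21)
scoop (293, 201, 5, 8)
```

The yellow mark (column 317) lines up with the lid's black line (column 317). The lid is seated with no torque build-up, and the scoop is standing. Handing in.

```bash
python3 -c "
from plant import bot
print(bot.sign_off())"
```

```text
the job is handed in; nothing more can be done
None
```

The job is handed in at about 23 s; no verdict came back: all three balls are in the pot, the scoop is back upright on the ledge, and the lid is fully home, turned to the yellow marks and still gripped.

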